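# Put the stacked sanding kit away

## Task

Take the stacked sanding kit apart and put each piece away, lying flat and the same way up as now: the aluminium bar fully down in the narrowest rack slot that takes it, about centred along the slot; the small rubber block in the small square tray, the round tin in the round tray, and the cork block lengthwise in the long tray. Never tip the tin over, and leave the funnel and the jug where they stand.

Things in the scene. Friction and masses are not known exactly. Their poses are not given: they have to be found in the camera images.
- bar_mid (a point): Aluminium sanding bar, 16 x 80 x 34 mm high (own x, y, z), at the start the top piece of the stack, lying along the cork block to within about 0.4 rad. Origin at its centre, half-way up. About 110 g.
- nib_mid (a point): Small hard-rubber sanding block, black, 36 x 36 mm and 30 mm high, at the start on the tin and under the bar. Origin at its centre, half-way up; x, y square to its sides, z up. About 60 g.
- tin_mid (a point): Round closed metal tin of compound, 50 mm diameter, 34 mm high, at the start on the cork block and under the rubber block. Origin at its centre, half-way up; z up. About 120 g.
- block_mid (a point): Cork sanding block, 58 x 100 mm (own x, y) and 36 mm high, at the bottom of the stack, on the counter. Origin at its centre, half-way up. About 110 g.
- rack_slot (a point): The matching slot of a brown wooden rack, 122 x 90 mm and 18 mm high, with three straight slots, 10, 24 and 40 mm wide, running its full 90 mm width, open on top and at both ends, each 14 mm deep, with 12 mm walls of wood beside them. This is the middle slot, 24 mm wide, the narrowest that takes the 16 mm bar. Fixed. Origin: centre of this slot's floor, 4 mm above the counter; y along the slot, x across it, z up.
- small_tray_in (a point): Small square open tray of clear plastic, inside 62 x 62 mm, walls 3 mm thick, rim 13 mm above the counter. Fixed. Origin: centre of its inner floor, 3 mm above the counter; z up, x and y square to its sides.
- round_tray_in (a point): Round open tray of clear plastic, inside diameter 78 mm, wall 3 mm thick, rim 13 mm above the counter. Fixed. Origin: centre of its inner floor, 3 mm above the counter; z up.
- long_tray_in (a point): Long open tray of clear plastic, inside 84 x 126 mm (own x, y), walls 3 mm thick, rim 13 mm above the counter. Fixed. Origin: centre of its inner floor, 3 mm above the counter; z up, y along it.
- funnel_mid (a point): Yellow plastic funnel standing mouth down, 100 mm across at the foot, 115 mm high, light and loose. Origin on its axis, half-way up. Not to be moved.
- jug_mid (a point): Capped empty white jug at the left side of the counter, 85 x 130 mm, 240 mm high, light and loose. Origin on its middle line, 120 mm up. Not to be moved.
Things that resemble listed ones, but are neither listed nor needed, are in the scene too. What is shaped like the part that bears nib_mid but yellow is not meant.

How it is judged (in metres and radians):
At the end, for the whole second after the job is handed in: Bar on the floor of the 24 mm slot, along it, within 16 mm of its middle; rubber block, tin and cork block each flat on the floor of its own tray (height within 4 mm, centre within 17, 17, 18 mm, tilt under 0.12 rad; cork block lengthwise within 0.4 rad); all at rest (x of bar_mid in the frame of rack_slot between -0.006 and 0.006 m and y of bar_mid in the frame of rack_slot between -0.016 and 0.016 m and z of bar_mid in the frame of rack_slot between 0.013 and 0.021 m and angle between each of bar_mid, nib_mid, tin_mid, block_mid's own z axis and vertical below 0.12 rad and angle between the y axis of bar_mid and the y axis of rack_slot, either way round below 0.2 rad and x of nib_mid in the frame of small_tray_in between -0.017 and 0.017 m and y of nib_mid in the frame of small_tray_in between -0.017 and 0.017 m and z of nib_mid in the frame of small_tray_in between 0.011 and 0.019 m and horizontal distance between tin_mid and round_tray_in below 0.017 m and z of tin_mid in the frame of round_tray_in between 0.013 and 0.021 m and x of block_mid in the frame of long_tray_in between -0.018 and 0.018 m and y of block_mid in the frame of long_tray_in between -0.018 and 0.018 m and z of block_mid in the frame of long_tray_in between 0.014 and 0.022 m and angle between the y axis of block_mid and the y axis of long_tray_in, either way round below 0.4 rad and linear speed of each of bar, nib, tin, block below 0.02 m/s); the robot touches nothing.
It fails at once if the tin is tipped over (more than 0.6 rad) (angle between tin_mid's own z axis and vertical above 0.6 rad).
It fails at once if the funnel is moved by more than 30 mm (distance of funnel_mid from where it was at the start of the episode above 0.03 m).
It fails at once if the jug is moved by more than 30 mm (distance of jug_mid from where it was at the start of the episode above 0.03 m).
It also fails if it takes over 134 s, if anything falls off the work surface, if the arm or the gripper's body presses on something with over 40 N, if the wrist force passes 120 N, or if a joint passes its speed limit or range.

## Robot

A 6-joint arm with a two-finger parallel gripper is mounted at the origin on the work surface. World frame = base frame: x ahead of the robot, y to its left, z up, the work surface at z = 0. Lengths are in mm, angles in degrees, forces in N, time in s.
With the tool pointing down it reaches from about 350 to 850 mm from the base axis. Payload 8.1 kg.
Tool frame: the origin (TCP) lies midway between the tips of the shut fingers; the grasp point (between the pads) lies 19 mm behind it; z points along the fingers, y is the line along which they close (so a half turn about z gives the same grasp; the last joint's range is limited). The gripper opens to 85 mm and grips with 20 to 120 N. Pads are 22 mm wide; open, the fingers measure 114 mm over their backs; the gripper's body (76 mm by 85 mm) begins 54 mm behind the grasp point. The pads swing forward as they close: fully open they stand 13 mm farther back than shut.
Start: joints at [-71.7, 7.471, 85.268, -0, 87.261, -4.893], TCP at [236.321, -551.505, 231.292] pointing down, gripper open.
Joint ranges: [-169.43, 169.43], [-51.17, 129.36], [1.28, 143.12], [-76.62, 256.62], [0, 156.53], [-152.29, 152.29]. Speed limits (degrees/s): [136.94, 136.94, 159.86, 180, 180, 180].

## Interface

Orientations are given as [roll, pitch, yaw] about the fixed x, y, z axes, in that order (R = Rz(yaw) Ry(pitch) Rx(roll)).
In Python, from bench import sense, snapshot, order, finder gives the robot as it stands.
- The arm moves only by the tool send_rows, never from a script. Its argument "steps" is a list of rows, each a list of 2 entries, a list of its own where there are three numbers: the shift along the world's x, y, z in units of 30 mm (1.0 is 30 mm), then the turn, a rotation vector about the world's x, y, z in rad. In form: [[[dx, dy, dz], [wx, wy, wz]], ...]. A call has 1 to 10 rows; each row is the pose to reach, as a shift and turn from the pose commanded when the call began; what a row does not reach only later rows make up. A row lasts 1/8 s, in which the tool goes at most 62.5 mm and 10.7 degrees, less where a joint would pass 70% of its speed; a pose out of reach is approached as far as the arm can. A call with a gripper value outside its range is refused whole. "fingers" is the closure, from 0 (fully open) to 1 (shut), set as the call begins (left out, the last holds). The fingers move at their own pace and stop on an object; "squeeze" is the grip in N (left out, the last holds). Time passes only in rows, so rows that repeat a pose let the fingers close. It gives the time, the measured TCP pose, the force, the opening and the grip force at its end, in the units of the state.
- sense(): the state, without advancing time (a new reading comes with each control period).
- snapshot(name): name is "side" or "top" or "wrist"; returns a dict with "img" (480x640x3 uint8, red, green, blue), "K" (3x3 intrinsics, pixels), "k1" (the pictures are not rectified: a ray, as slopes to the right and down, at radius r is drawn at 1 + k1 r^2 times it, then the intrinsics apply), "pose" (4x4, takes a point from camera to world coordinates). Camera axes: x right, y up, looking along -z (the intrinsics and any distortion apply to the point x, -y, -z); pixel columns grow to the right and rows downward; lengths in mm; the calibration is good to about 2 mm. A picture is of the moment at which its call begins. There is no depth.
- order.hand_in(): hands the job in; it is judged then, once.
Trained networks look in the newest picture that a camera, given by its name, has taken for a name from the list of things; names that differ only in an ending like _2 or _b are one class to them, and where a whole thing is asked for, a point or a joint stands for the part that bears it (a point fixed in the world has none). Each returns a list of dicts, best first, with "confidence" (0 to 1); they miss things now and then, are a little off and sometimes report something else, mostly with a low value. They report only what shows in the picture. A call takes as long as a camera call. They do not tell look-alikes from the thing itself.
- finder.find_in(label, camera): "box" ([left, top, width, height] as shares, 0 to 1, of the picture: columns of its width, rows of its height, round what is visible of it).
- finder.trace(label, camera): "mask" (480x640 bool, what is visible of it) and "box" ([left, top, width, height] as shares, 0 to 1, of the picture: columns of its width, rows of its height, round what is visible of it).
- finder.pinpoint(label, camera): "at" ([column, row] as shares, 0 to 1, of the picture: columns of its width, rows of its height: a listed point, or the origin of a listed thing).
The state is a dict: "time": time; "joint_pos": joint angles; "qd": joint speeds; "joint_efforts": joint torques, N m; "tool_pos": TCP position; "tcp_rot": TCP orientation; "ft_force": force on the tool from outside, world axes, zero at the start; "wrist_torque": the same for the moment, N m; "finger_gap": finger opening in mm; "grip_force": force on a finger pad.
Only numpy, scipy, OpenCV 4.12 (cv2) and the standard library are available. Lean on these libraries where they do the work, as an engineer would, in place of code of your own. Each camera call takes 0.05 s, during which the arm holds its last target. There are 200 camera calls.

## Working session

There is one attempt and no reset: what is moved stays moved. The work goes in short steps, Python scripts to look and compute and a tool call to move; the robot and the scene stay as the last step left them, time stands still between calls to the robot, and variables do not carry over. Pictures are saved under pics/ and viewed, at most 16 in all, crops included, and the job is handed in when it is done.

Besides the shell and the picture viewer there is one more tool, called after ">>>" by a JSON object that holds its "method" and its "body", one argument or row to a line. send_rows: Moves the arm, as the interface text tells. Its arguments: {"type":"object","properties":{"steps":{"type":"array"},"fingers":{"type":"number"},"squeeze":{"type":"number"}},"required":["steps"]}

```bash
mkdir -p pics
cat > h.py <<'E'
import numpy as np, cv2
from bench import sense, snapshot, order, finder
def ray(s,u,v):
    K=np.array(s["K"]);P=np.array(s["pose"])
    p=cv2.undistortPoints(np.array([[[u,v]]],float),K,np.array([s["k1"],0,0,0,0.]))[0,0]
    # model: drawn = 1+k1 r^2 times ray: matches opencv
    return P[:3,3],P[:3,:3]@np.array([p[0],-p[1],-1.])
def at(s,u,v,z):
    o,d=ray(s,u,v);t=(z-o[2])/d[2];return o+t*d
def px(s,X):
    P=np.array(s["pose"]);c=P[:3,:3].T@(np.array(X,float)-P[:3,3])
    p=cv2.projectPoints(np.array([[c[0],-c[1],-c[2]]]),np.zeros(3),np.zeros(3),np.array(s["K"]),np.array([s["k1"],0,0,0,0.]))[0]
    return p[0,0]
def tri(a,b):
    (o1,d1),(o2,d2)=a,b
    A=np.stack([d1,-d2],1);t=np.linalg.lstsq(A,o2-o1,rcond=None)[0]
    p,q=o1+t[0]*d1,o2+t[1]*d2;return (p+q)/2,np.linalg.norm(p-q)
E
python3 - <<'E'
from h import *
S={}
for c in("top","side"):
    s=snapshot(c);S[c]=s;cv2.imwrite(f"pics/{c}0.png",s["img"][:,:,::-1])
    print(c,np.round(s["pose"],2).tolist(),s["K"],s["k1"])
Z=dict(bar_mid=117,nib_mid=85,tin_mid=53,block_mid=18,rack_slot=4,small_tray_in=3,round_tray_in=3,long_tray_in=3,funnel_mid=57,jug_mid=120)
Z["nib_mid"]=85;Z["bar_mid"]=117
for n in Z:
    for c in S:
        for d in finder.pinpoint(n,c)[:3]:
            u,v=d["at"][0]*640,d["at"][1]*480
            print(n,c,round(d["confidence"],2),round(u),round(v),at(S[c],u,v,Z[n]).round(1))
E
```

```text
top [[0.02, 0.99, -0.13, 343.41], [-1.0, 0.03, 0.01, 142.54], [0.01, 0.13, 0.99, 1170.68], [0.0, 0.0, 0.0, 1.0]] [[485.70417709   0.         319.8383997 ]
 [  0.         485.70417709 235.33244807]
 [  0.           0.           1.        ]] -0.07698404475601055
side [[-0.96, 0.19, -0.22, 222.02], [-0.29, -0.57, 0.76, 980.64], [0.02, 0.8, 0.6, 771.67], [0.0, 0.0, 0.0, 1.0]] [[520.3332205    0.         311.85762745]
 [  0.         520.3332205  239.85621711]
 [  0.           0.           1.        ]] -0.15318518472369314
bar_mid top 0.52 247 280 [384.5 290.4 117. ]
bar_mid top 0.18 248 280 [384.3 288.  117. ]
bar_mid side 0.79 331 292 [385.1 293.8 117. ]
nib_mid top 0.7 245 280 [384.3 299.5  85. ]
nib_mid top 0.61 284 325 [287.1 208.9  85. ]
nib_mid side 0.76 386 317 [277.7 294.8  85. ]
nib_mid side 0.71 330 304 [386.8 292.8  85. ]
tin_mid top 0.64 249 279 [388.9 295.6  53. ]
tin_mid top 0.55 246 280 [386.5 301.4  53. ]
tin_mid side 0.88 330 317 [384.  295.7  53. ]
block_mid top 0.81 250 280 [388.3 296.7  18. ]
block_mid side 0.93 325 328 [392.9 295.5  18. ]
rack_slot top 0.65 500 304 [ 344.5 -305.3    4. ]
rack_slot top 0.22 375 201 [588.4   1.7   4. ]
small_tray_in top 0.86 377 202 [587.3  -3.3   3. ]
small_tray_in side 0.57 283 230 [586.9  -4.7   3. ]
small_tray_in side 0.55 323 177 [ 565.1 -287.7    3. ]
round_tray_in top 0.97 491 206 [ 585.9 -287.6    3. ]
round_tray_in side 0.57 321 177 [ 571.9 -285.9    3. ]
round_tray_in side 0.21 327 327 [392.7 277.2   3. ]
long_tray_in top 0.78 261 196 [593.1 280.6   3. ]
long_tray_in side 0.9 237 305 [589.6 276.    3. ]
funnel_mid top 0.78 377 281 [392.1   1.   57. ]
funnel_mid side 0.64 334 302 [387.3 257.7  57. ]
funnel_mid side 0.63 358 230 [396.3   6.6  57. ]
```

View pics/top0.png

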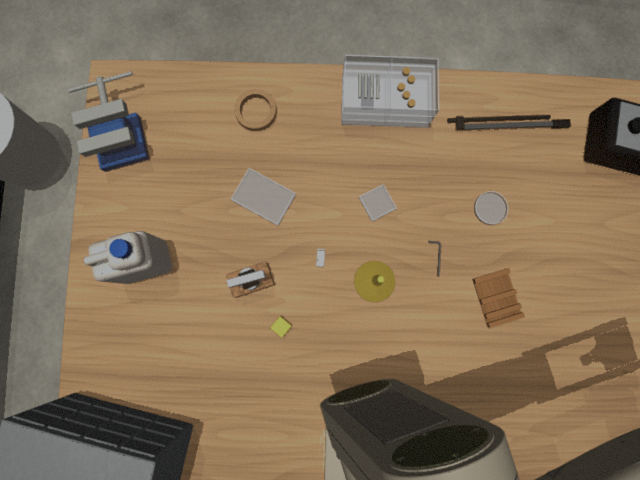

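View pics/side0.png

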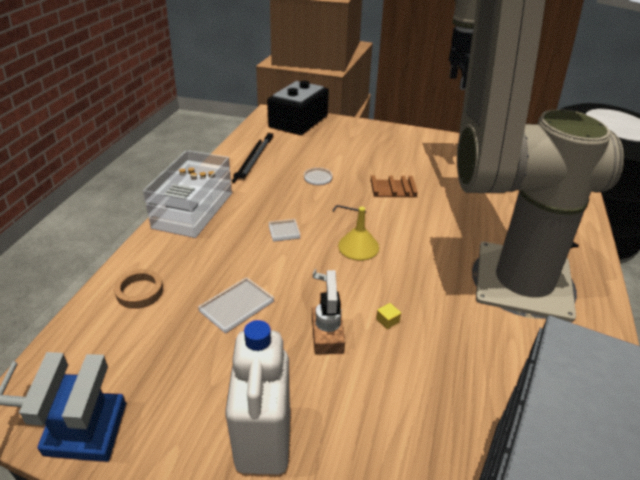

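The top view shows the stack at (249,280), the rack at (498,298), the round tray at (491,208), the small tray at (378,203), the long tray at (263,196), the funnel at (375,282) and the jug at (125,255). Yellow decoy at (281,326). The side view agrees. Next I'll measure orientations.

```bash
cat > m.py <<'E'
from h import *
def rect(s,mask,z):
    cs=max(cv2.findContours(mask.astype(np.uint8),cv2.RETR_EXTERNAL,cv2.CHAIN_APPROX_NONE)[0],key=cv2.contourArea)
    w=np.array([at(s,u+0.0,v+0.0,z)[:2] for u,v in cs[:,0]],np.float32)
    b=cv2.boxPoints(cv2.minAreaRect(w));e1,e2=b[1]-b[0],b[2]-b[1]
    L,W=np.linalg.norm(e1),np.linalg.norm(e2);e=e1 if L>W else e2
    return b.mean(0).round(1),round(float(max(L,W)),1),round(float(min(L,W)),1),round(float(np.degrees(np.arctan2(e[1],e[0])))%180,1)
E
python3 - <<'E'
from m import *
for c in("top","side"):
  s=snapshot(c)
  for n,z in dict(bar_mid=134,block_mid=36,tin_mid=70,nib_mid=100,rack_slot=18,small_tray_in=13,round_tray_in=13,long_tray_in=13,funnel_mid=0,jug_mid=0).items():
    for d in finder.trace(n,c)[:2]:
        if d["confidence"]>.3: print(c,n,round(d["confidence"],2),*rect(s,d["mask"],z))
s=snapshot("wrist");print(np.round(s["pose"],2).tolist(),s["K"]);x=sense();print(x["tool_pos"],x["tcp_rot"])
T=snapshot("top")["img"][:,:,::-1];a=cv2.resize(T[250:310,215:295],None,fx=5,fy=5,interpolation=2);b=cv2.resize(T[260:335,460:540],None,fx=5,fy=5,interpolation=2)
cv2.imwrite("pics/crop.png",np.hstack([a,b[:300]]))
E
```

```text
top bar_mid 0.52 [385.9 290.8] 80.4 18.5 107.5
top block_mid 0.97 [387.7 295.7] 100.4 59.9 110.1
top tin_mid 0.38 [579.5 269.4] 126.2 87.2 61.3
top nib_mid 0.56 [286.4 215.5] 32.4 32.0 47.0
top rack_slot 0.69 [ 359.6 -295.2] 126.9 96.8 17.5
top small_tray_in 0.67 [584.2  -3.5] 71.5 71.3 119.6
top round_tray_in 0.83 [ 579.5 -283.6] 84.2 82.6 91.6
top long_tray_in 0.94 [591.3 274.5] 133.9 91.3 61.5
top long_tray_in 0.36 [ 579.4 -283.5] 87.6 82.9 135.3
top funnel_mid 0.96 [392.5   0.9] 98.7 96.8 0.9
top jug_mid 0.69 [434.3 606. ] 211.6 124.9 105.5
top jug_mid 0.65 [392.5   0.9] 98.6 96.7 0.9
side bar_mid 0.78 [383.2 306.6] 108.7 17.8 108.2
side block_mid 0.65 [385.3 310. ] 127.9 59.9 109.8
side tin_mid 0.67 [384.6 314.2] 70.1 47.0 106.9
side nib_mid 0.78 [394.5 309.5] 59.4 14.3 114.4
side nib_mid 0.6 [273.9 305. ] 51.5 49.1 139.5
side rack_slot 0.73 [ 358.4 -279.9] 128.6 120.3 16.4
side small_tray_in 0.58 [583.7   3.6] 83.9 68.1 119.5
side round_tray_in 0.57 [ 578.3 -274.4] 91.8 78.7 107.8
side long_tray_in 0.9 [588.6 282.3] 140.5 99.1 63.9
side long_tray_in 0.72 [468.4 462.2] 336.1 112.8 108.8
side funnel_mid 0.82 [419.8 -57.8] 217.3 102.2 115.5
side jug_mid 0.67 [471.7 454.5] 338.8 114.5 108.6
[[0.39, 0.88, 0.27, 306.33], [-0.92, 0.38, 0.12, -522.13], [0.0, -0.3, 0.95, 373.44], [0.0, 0.0, 0.0, 1.0]] [[419.72089894   0.         319.30742275]
 [  0.         419.72089894 232.21905346]
 [  0.           0.           1.        ]]
[ 236.30449894 -551.51394163  231.31088546] [ 1.79999815e+02 -1.00500941e-03  2.31908646e+01]
```

View pics/crop.png

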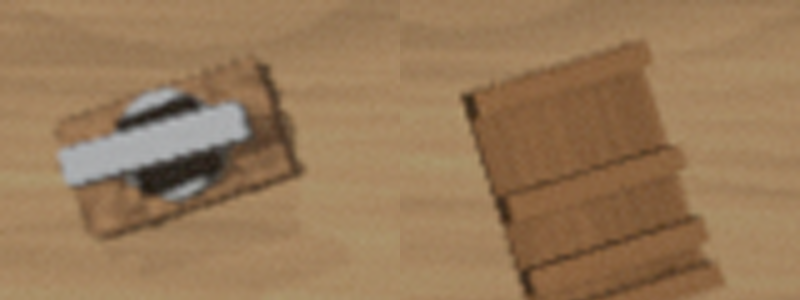

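The bar lies at about 107.5°, the cork block at 110° and the rack slots at 107.5°. The rack's 40 mm slot is at the far end and its 24 mm slot is in the middle. I'll move over the rack for a close look.

>>> {"method": "send_rows", "body": {
  "steps": [
    [[3.62,8.28,0],[0,0,1.471]],
    [[3.62,8.28,0],[0,0,1.471]],
    [[3.62,8.28,0],[0,0,1.471]],
    [[3.62,8.28,0],[0,0,1.471]],
    [[3.62,8.28,0],[0,0,1.471]],
    [[3.62,8.28,0],[0,0,1.471]],
    [[3.62,8.28,0],[0,0,1.471]],
    [[3.62,8.28,0],[0,0,1.471]],
    [[3.62,8.28,0],[0,0,1.471]],
    [[3.62,8.28,0],[0,0,1.471]]
  ],
  "fingers": 0,
  "squeeze": 40
}}

```text
time: 3.55
tool_pos: [344.9, -303.1, 231.3]
tcp_rot: [180.0, 0.0, 107.3]
ft_force: [-0.4, -0.1, 0.8]
finger_gap: 85.3
grip_force: 0.0
```

Run:
```python
from m import *
x=sense();print(x["tool_pos"].round(1),x["tcp_rot"].round(1))
s=snapshot("wrist");cv2.imwrite("pics/w1.png",s["img"][:,:,::-1]);np.save("w1.npy",s,allow_pickle=True)
for d in finder.pinpoint("rack_slot","wrist"): u,v=d["at"][0]*640,d["at"][1]*480;print(d["confidence"],u,v,at(s,u,v,4))
for d in finder.trace("rack_slot","wrist"): print(d["confidence"],rect(s,d["mask"],18))
```

```text
[ 344.9 -303.1  231.3] [180.    0.  107.3]
0.89 323.072 190.992 [ 348.26712618 -303.5001996     4.        ]
0.96 (array([ 362. , -298.2], dtype=float32), 121.8, 91.9, 17.8)
```

View pics/w1.png

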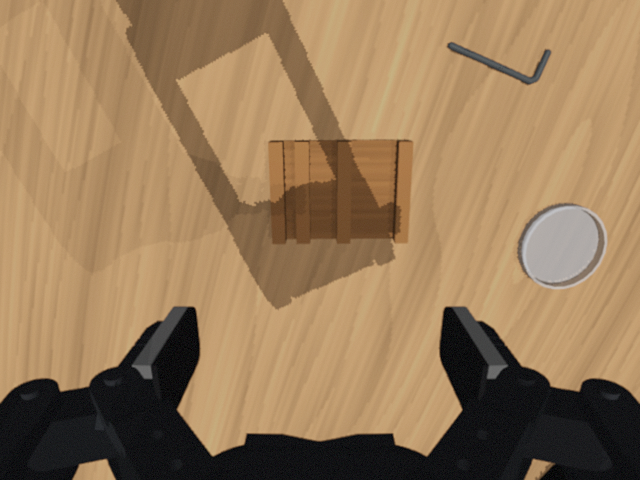

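Wrist view: the rack is at (340,190), its middle slot at (323,191), and the round tray at (563,246). Rack size checks out (121.8 x 91.9). Slot centre is ≈ (348,-303), axis 107.7°. On to the stack.

>>> {"method": "send_rows", "body": {
  "steps": [
    [[0.13,1.98,0.5],[0,0,0]],
    [[0.26,3.96,0.5],[0,0,0]],
    [[0.4,5.95,0.5],[0,0,0]],
    [[0.53,7.93,0.5],[0,0,0]],
    [[0.67,9.92,0.5],[0,0,0]],
    [[0.8,11.9,0.5],[0,0,0]],
    [[0.93,13.9,0.5],[0,0,0]],
    [[1.06,15.87,0.5],[0,0,0]],
    [[1.2,17.85,0.5],[0,0,0]],
    [[1.33,19.8,0.5],[0,0,0]]
  ]
}}

```text
time: 4.95
tool_pos: [384.6, 293.1, 246.5]
tcp_rot: [180.0, 0.0, 107.4]
ft_force: [1.4, -0.6, -0.2]
finger_gap: 85.1
grip_force: 0.0
```

Run:
```python
from m import *
x=sense();print(x["tool_pos"].round(1),x["tcp_rot"].round(1),x["qd"].round(1))
s=snapshot("wrist");cv2.imwrite("pics/w2.png",s["img"][:,:,::-1])
for n,z,zm in(("bar_mid",134,117),("nib_mid",100,85),("tin_mid",70,53),("block_mid",36,18)):
  for d in finder.pinpoint(n,"wrist")[:2]: u,v=d["at"][0]*640,d["at"][1]*480;print(n,round(d["confidence"],2),u,v,at(s,u,v,zm).round(1))
  for d in finder.trace(n,"wrist")[:2]: print(n,round(d["confidence"],2),*rect(s,d["mask"],z))
```

```text
[384.6 293.1 246.5] [180.    0.  107.4] [ 48.8  48.5 -40.9  -0.3  -8.1  48.7]
bar_mid 0.65 324.992 221.184 [388.6 292.7 117. ]
bar_mid 0.72 [386.  293.9] 83.8 16.5 108.1
nib_mid 0.89 190.39999999999998 232.89600000000002 [296.5 244.5  85. ]
nib_mid 0.77 323.904 210.576 [388.5 291.7  85. ]
nib_mid 0.96 [398.2 298.5] 40.3 10.6 112.6
nib_mid 0.65 [299.8 251.5] 38.9 30.2 52.1
tin_mid 0.96 [403.6 306.4] 43.8 12.7 127.6
block_mid 0.78 [380.4 317.9] 58.6 58.4 110.3
```

View pics/w2.png

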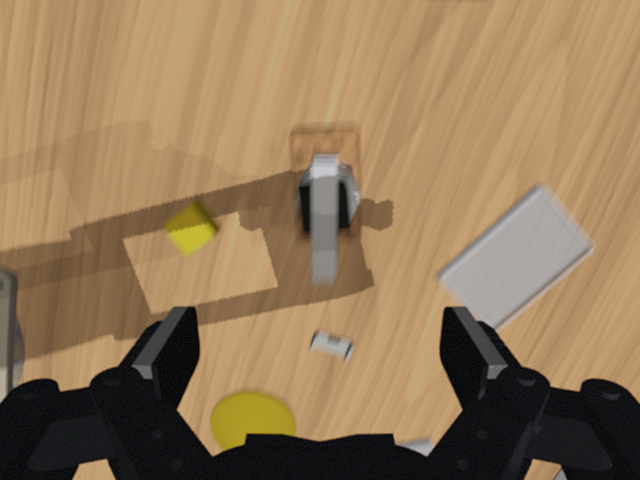

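Wrist view: the bar runs from (325,160) to (323,280), on the nib at (325,205), with the tin and cork under it. The nib looks nearly square to the bar. The picture is motion-blurred, so I'll repeat now that the arm is at rest.

Run:
```python
from m import *
for i in range(3):
  x=sense();print(x["tool_pos"].round(1),x["tcp_rot"].round(1),x["qd"].round(1)[:3])
  s=snapshot("wrist")
  for n,z,zm in(("bar_mid",134,117),("nib_mid",100,85),("tin_mid",70,53),("block_mid",36,18)):
    for d in finder.pinpoint(n,"wrist")[:2]: u,v=d["at"][0]*640,d["at"][1]*480;print(n,round(d["confidence"],2),at(s,u,v,zm).round(1))
    if n=="bar_mid":
      for d in finder.trace(n,"wrist")[:2]: print(n,round(d["confidence"],2),*rect(s,d["mask"],z))
for n,z in(("long_tray_in",13),):
  for d in finder.trace(n,"wrist")[:2]: print(n,round(d["confidence"],2),*rect(s,d["mask"],z))
cv2.imwrite("pics/w3.png",cv2.resize(s["img"][100:260,220:440,::-1],None,fx=3.5,fy=3.5,interpolation=2))
```

```text
[385.2 289.8 246.7] [180.    0.  107.4] [-0.   0.  -0.1]
bar_mid 0.93 [384.3 290.5 117. ]
bar_mid 0.77 [386.1 293.3] 82.1 15.8 107.9
nib_mid 0.94 [297.9 245.9  85. ]
nib_mid 0.67 [385.7 292.7  85. ]
[385.  290.6 246.5] [180.   -0.  107.4] [ 0.3  0.2 -0.1]
bar_mid 0.71 [387.8 295.1 117. ]
bar_mid 0.62 [386.2 293.1] 84.1 15.9 107.4
nib_mid 0.7 [387.4 292.2  85. ]
nib_mid 0.57 [298.5 246.9  85. ]
[384.8 290.9 246.3] [-180.     0.   107.5] [-0.1  0.1 -0. ]
bar_mid 0.88 [387.1 289.3 117. ]
nib_mid 0.59 [299.3 248.3  85. ]
long_tray_in 0.79 [589.4 278.1] 132.6 99.7 63.6
long_tray_in 0.32 [583.5  42.1] 37.0 23.1 168.5
```

View pics/w3.png

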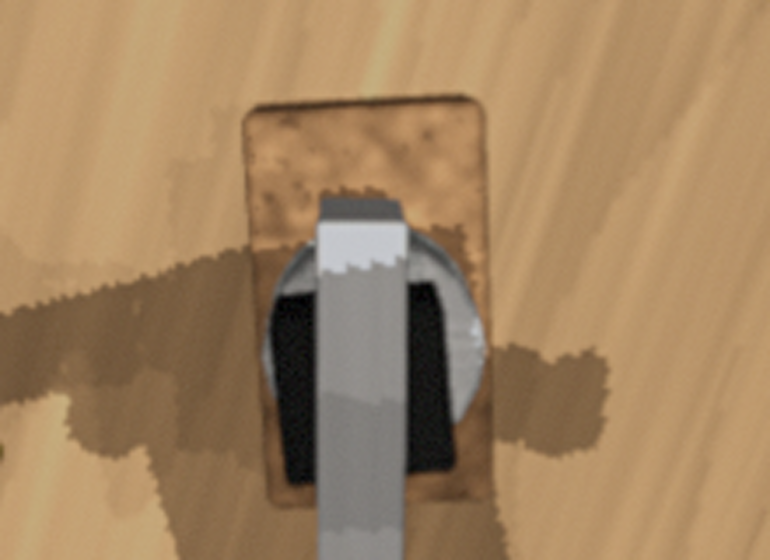

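>>> {"method": "send_rows", "body": {
  "steps": [
    [[0.04,0.02,-1.5],[0,0,0]],
    [[0.04,0.02,-3],[0,0,0]],
    [[0.04,0.02,-3.8],[0,0,0]],
    [[0.04,0.02,-4.2],[0,0,0]],
    [[0.04,0.02,-4.33],[0,0,0]],
    [[0.04,0.02,-4.33],[0,0,0]],
    [[0.04,0.02,-4.33],[0,0,0]]
  ]
}}

```text
time: 7.22
tool_pos: [386.8, 292.0, 117.7]
tcp_rot: [179.9, -0.0, 107.5]
ft_force: [0.0, -0.2, 1.0]
finger_gap: 85.4
grip_force: 0.0
```

>>> {"method": "send_rows", "body": {
  "steps": [
    [[0,0,0],[0,0,0]],
    [[0,0,0],[0,0,0]],
    [[0,0,0],[0,0,0]],
    [[0,0,0],[0,0,0]],
    [[0,0,0],[0,0,0]],
    [[0,0,0],[0,0,0]],
    [[0,0,0],[0,0,0]],
    [[0,0,0],[0,0,0]]
  ],
  "fingers": 1,
  "squeeze": 40
}}

```text
time: 8.22
tool_pos: [386.1, 291.6, 116.5]
tcp_rot: [180.0, -0.0, 107.5]
ft_force: [0.8, -0.3, 0.2]
finger_gap: 14.8
grip_force: 41.3
```

>>> {"method": "send_rows", "body": {
  "steps": [
    [[0,0,0.3],[0,0,0]],
    [[0,0,1],[0,0,0]],
    [[0,0,2.2],[0,0,0]],
    [[0,0,3.2],[0,0,0]],
    [[0,-0.5,4],[0,0,0]],
    [[-0.1,-2,4],[0,0,0]],
    [[-0.2,-3.8,4],[0,0,0]],
    [[-0.32,-5.6,4],[0,0,0]],
    [[-0.45,-7.4,4],[0,0,0]],
    [[-0.55,-9,4],[0,0,0]]
  ]
}}

```text
time: 9.48
tool_pos: [368.9, 19.9, 236.8]
tcp_rot: [180.0, 0.0, 107.5]
ft_force: [0.3, 0.5, -1.4]
finger_gap: 15.2
grip_force: 41.0
```

>>> {"method": "send_rows", "body": {
  "steps": [
    [[-0.1,-1.8,0],[0,0,0]],
    [[-0.22,-3.6,0],[0,0,0]],
    [[-0.35,-5.4,0],[0,0,0]],
    [[-0.46,-7.2,0],[0,0,0]],
    [[-0.58,-9,0],[0,0,0]],
    [[-0.7,-10.4,0],[0,0,0]],
    [[-0.72,-10.82,0],[0,0,0]],
    [[-0.72,-10.82,-1.5],[0,0,0]],
    [[-0.72,-10.82,-3.0],[0,0,0]],
    [[-0.72,-10.82,-3.0],[0,0,0]]
  ]
}}

```text
time: 10.72
tool_pos: [345.9, -300.1, 142.9]
tcp_rot: [-179.8, -0.4, 107.5]
ft_force: [0.2, 0.4, -1.2]
finger_gap: 14.9
grip_force: 40.9
```

Run:
```python
from m import *
snapshot("wrist");s=snapshot("wrist");x=sense();print(x["tool_pos"].round(1),x["tcp_rot"].round(1),x["finger_gap"])
cv2.imwrite("pics/w4.png",s["img"][:,:,::-1])
z=x["tool_pos"][2]
for d in finder.pinpoint("bar_mid","wrist")[:1]: u,v=d["at"][0]*640,d["at"][1]*480;print(d["confidence"],at(s,u,v,z).round(1))
for d in finder.trace("bar_mid","wrist")[:1]: print(d["confidence"],rect(s,d["mask"],z+17))
for d in finder.pinpoint("rack_slot","wrist")[:1]: u,v=d["at"][0]*640,d["at"][1]*480;print(d["confidence"],at(s,u,v,4).round(1))
for d in finder.trace("rack_slot","wrist")[:1]: print(d["confidence"],rect(s,d["mask"],18))
```

```text
[ 348.3 -302.8  147.7] [180.    0.  107.5] 14.98281978157514
0.87 [ 348.  -300.9  147.7]
0.59 (array([ 345.8, -297.1], dtype=float32), 85.5, 16.1, 107.3)
0.68 (array([ 362.1, -297.9], dtype=float32), 122.3, 92.2, 17.9)
```

View pics/w4.png

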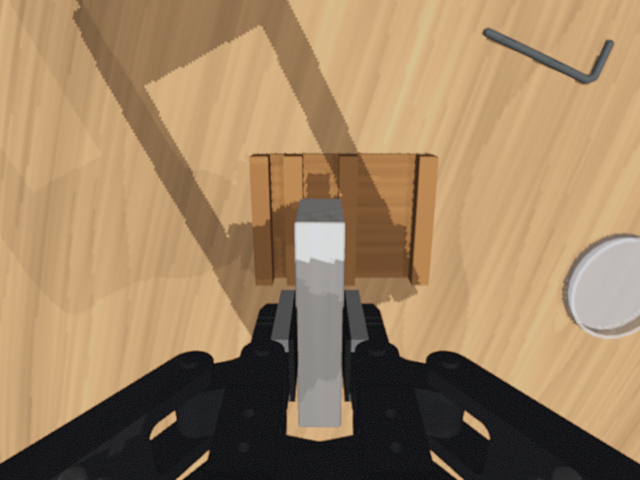

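The bar is held straight at (320,310) above the middle slot. Lowering.

>>> {"method": "send_rows", "body": {
  "steps": [
    [[0,0,-1.2],[0,0,0]],
    [[0,0,-2.4],[0,0,0]],
    [[0,0,-3.2],[0,0,0]],
    [[0,0,-3.5],[0,0,0]],
    [[0,0,-3.7],[0,0,0]],
    [[0,0,-3.9],[0,0,0]],
    [[0,0,-4.05],[0,0,0]],
    [[0,0,-4.15],[0,0,0]],
    [[0,0,-4.15],[0,0,0]],
    [[0,0,-4.15],[0,0,0]]
  ]
}}

```text
time: 12.28
tool_pos: [348.0, -303.2, 22.1]
tcp_rot: [180.0, 0.0, 107.5]
ft_force: [0.3, -0.2, -1.5]
finger_gap: 15.3
grip_force: 41.0
```

>>> {"method": "send_rows", "body": {
  "steps": [
    [[0,0,-0.04],[0,0,0]],
    [[0,0,-0.04],[0,0,0]],
    [[0,0,-0.04],[0,0,0]],
    [[0,0,-0.04],[0,0,0]],
    [[0,0,0.5],[0,0,0]],
    [[0,0,1.5],[0,0,0]],
    [[0,0,3.5],[0,0,0]],
    [[0,0,5.5],[0,0,0]],
    [[0,0,7],[0,0,0]],
    [[0,0,7],[0,0,0]]
  ],
  "fingers": 0.5
}}

```text
time: 13.52
tool_pos: [349.7, -305.1, 238.2]
tcp_rot: [179.8, 0.5, 107.5]
ft_force: [0.8, -0.2, -0.4]
finger_gap: 42.7
grip_force: 0.0
```

Run:
```python
from m import *
snapshot("wrist");s=snapshot("wrist");x=sense();print(x["tool_pos"].round(1),x["finger_gap"])
a=s["img"][120:280,220:440,::-1]
cv2.imwrite("pics/w5.png",cv2.resize(a,None,fx=3,fy=3))
for d in finder.pinpoint("bar_mid","wrist")[:1]: u,v=d["at"][0]*640,d["at"][1]*480;print(d["confidence"],at(s,u,v,21).round(1))
for d in finder.trace("bar_mid","wrist")[:1]: print(d["confidence"],rect(s,d["mask"],38))
for d in finder.trace("rack_slot","wrist")[:1]: print(d["confidence"],rect(s,d["mask"],18))
for d in finder.trace("round_tray_in","wrist")[:1]: print(d["confidence"],rect(s,d["mask"],8))
```

```text
[ 348.1 -303.3  233.1] 42.68672717955983
0.91 [ 350.5 -300.4   21. ]
0.79 (array([ 348. , -301.2], dtype=float32), 81.6, 16.2, 108.4)
0.85 (array([ 362.2, -298.2], dtype=float32), 124.1, 92.4, 17.6)
0.65 (array([ 580.6, -285.1], dtype=float32), 90.1, 83.4, 162.1)
```

View pics/w5.png

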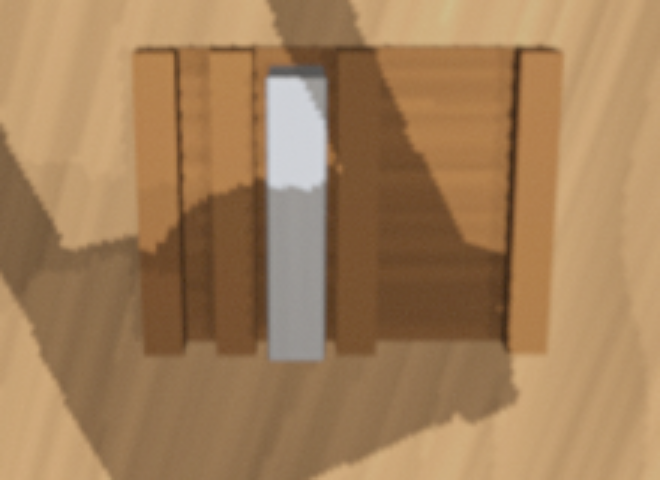

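The bar sits in the middle slot, well centred. Back to the stack for the nib.

>>> {"method": "send_rows", "body": {
  "steps": [
    [[0.1,1.8,0],[0,0,0]],
    [[0.2,3.6,0],[0,0,0]],
    [[0.3,5.4,0],[0,0,0]],
    [[0.45,7.2,0],[0,0,0]],
    [[0.6,9,0],[0,0,0]],
    [[0.7,10.8,0],[0,0,0]],
    [[0.8,12.6,0],[0,0,0]],
    [[0.9,14.4,0],[0,0,0]],
    [[1.0,16.2,0],[0,0,0]],
    [[1.1,17.6,-0.4],[0,0,0]]
  ],
  "fingers": 0
}}

```text
time: 15.08
tool_pos: [380.6, 227.1, 219.6]
tcp_rot: [180.0, -0.0, 107.6]
ft_force: [0.2, -0.2, 0.1]
finger_gap: 85.2
grip_force: 0.0
```

>>> {"method": "send_rows", "body": {
  "steps": [
    [[0.17,2.2,0],[0,0,0]],
    [[0.17,2.2,0],[0,0,0]],
    [[0.17,2.2,0],[0,0,0]],
    [[0.17,2.2,0],[0,0,0]]
  ]
}}

```text
time: 15.58
tool_pos: [386.0, 289.7, 219.7]
tcp_rot: [-180.0, 0.0, 107.4]
ft_force: [0.3, 0.4, -0.3]
finger_gap: 85.7
grip_force: 0.0
```

Run:
```python
from m import *
snapshot("wrist");s=snapshot("wrist");x=sense();print(x["tool_pos"].round(1),x["tcp_rot"].round(1),x["finger_gap"])
cv2.imwrite("pics/w6.png",cv2.resize(s["img"][100:300,200:440,::-1],None,fx=3,fy=3))
for n,z,zm in(("nib_mid",100,85),("tin_mid",70,53),("block_mid",36,18)):
    for d in finder.pinpoint(n,"wrist")[:2]: u,v=d["at"][0]*640,d["at"][1]*480;print(n,round(d["confidence"],2),at(s,u,v,zm).round(1))
    for d in finder.trace(n,"wrist")[:2]: print(n,round(d["confidence"],2),*rect(s,d["mask"],z))
```

```text
[386.3 289.8 220.1] [180.    0.  107.4] 85.17307046616185
nib_mid 0.75 [388.7 290.9  85. ]
nib_mid 0.73 [300.1 247.4  85. ]
nib_mid 0.94 [301.9 253.1] 37.3 29.1 52.5
nib_mid 0.9 [386.6 293.8] 40.6 35.7 113.2
tin_mid 0.89 [392.3 307.6] 50.8 27.7 162.3
block_mid 0.65 [380.8 317.3] 60.4 58.8 112.2
```

View pics/w6.png

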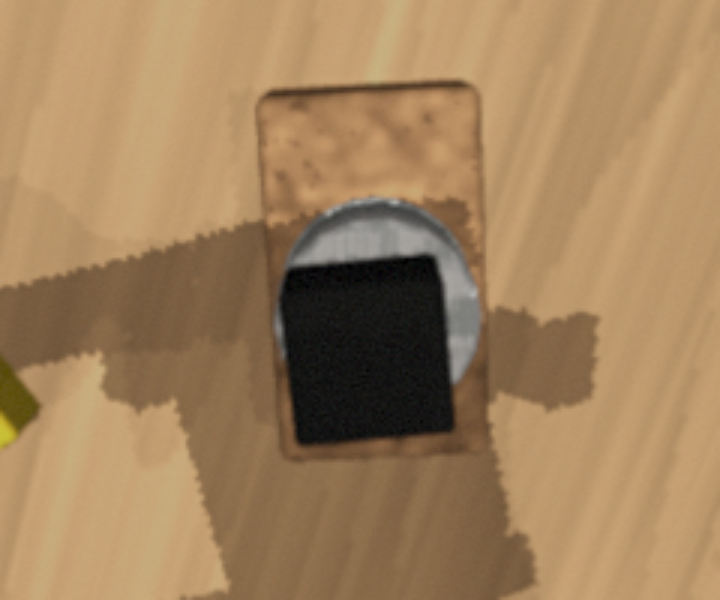

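>>> {"method": "send_rows", "body": {
  "steps": [
    [[0.05,0.06,-1.5],[0,0,0.08]],
    [[0.05,0.06,-3],[0,0,0.08]],
    [[0.05,0.06,-4],[0,0,0.08]],
    [[0.05,0.06,-4.5],[0,0,0.08]],
    [[0.05,0.06,-4.6],[0,0,0.08]],
    [[0.05,0.06,-4.6],[0,0,0.08]],
    [[0.05,0.06,-4.6],[0,0,0.08]]
  ]
}}

```text
time: 16.85
tool_pos: [388.5, 293.3, 83.4]
tcp_rot: [179.9, -0.0, 112.1]
ft_force: [-0.4, -1.2, -0.1]
finger_gap: 85.4
grip_force: 0.0
```

>>> {"method": "send_rows", "body": {
  "steps": [
    [[0,0,0],[0,0,0]],
    [[0,0,0],[0,0,0]],
    [[0,0,0],[0,0,0]],
    [[0,0,0],[0,0,0]],
    [[0,0,0],[0,0,0]],
    [[0,0,0],[0,0,0]]
  ],
  "fingers": 1,
  "squeeze": 40
}}

```text
time: 17.6
tool_pos: [387.8, 292.9, 82.3]
tcp_rot: [180.0, -0.0, 112.1]
ft_force: [-1.5, 0.1, 5.6]
finger_gap: 35.3
grip_force: 40.8
```

>>> {"method": "send_rows", "body": {
  "steps": [
    [[0,0,0.2],[0,0,0]],
    [[0,0,0.6],[0,0,0]],
    [[0,0,1.5],[0,0,0]],
    [[0,0,3],[0,0,0]],
    [[0,0,4.3],[0,0,0]],
    [[0,0,4.6],[0,0,0]],
    [[0,0,4.6],[0,0,0]],
    [[0,0,4.6],[0,0,0]]
  ]
}}

```text
time: 18.6
tool_pos: [386.7, 292.2, 218.0]
tcp_rot: [-179.8, 0.0, 112.1]
ft_force: [-0.2, -0.1, -1.2]
finger_gap: 35.2
grip_force: 40.1
```

Run:
```python
from m import *
snapshot("wrist");s=snapshot("wrist");x=sense();print(x["tool_pos"].round(1),x["tcp_rot"].round(1),x["finger_gap"],x["grip_force"])
cv2.imwrite("pics/w7.png",s["img"][:,:,::-1])
for n,z,zm in(("nib_mid",230,223),("tin_mid",70,53),("block_mid",36,18)):
    for d in finder.pinpoint(n,"wrist")[:2]: u,v=d["at"][0]*640,d["at"][1]*480;print(n,round(d["confidence"],2),at(s,u,v,zm).round(1))
    for d in finder.trace(n,"wrist")[:2]: print(n,round(d["confidence"],2),*rect(s,d["mask"],z))
```

```text
[386.7 292.2 218. ] [-179.8    0.   112.1] 35.275158182573755 40.11945068836212
nib_mid 0.74 [329.4 304.3 223. ]
nib_mid 0.65 [386.6 293.  223. ]
nib_mid 0.94 [385.8 293.3] 48.0 36.9 111.8
nib_mid 0.77 [329.5 308.1] 18.3 14.5 52.4
tin_mid 0.7 [390.3 290.4  53. ]
tin_mid 0.86 [388.5 296.5] 54.3 49.0 100.8
block_mid 0.95 [380.4 318.6] 58.0 56.6 22.4
```

View pics/w7.png

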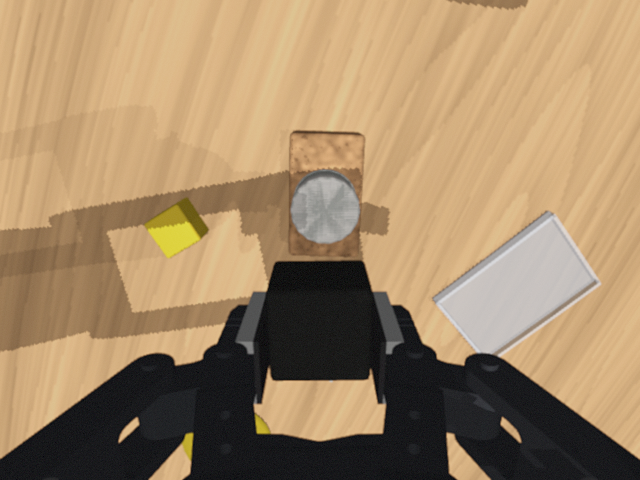

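The nib is held squarely at (320,320) and the tin stands on the cork at (325,207). Going to the small tray.

>>> {"method": "send_rows", "body": {
  "steps": [
    [[1.1,-1.6,0],[0,0,0.06]],
    [[2.2,-3.2,0],[0,0,0.13]],
    [[3.3,-4.9,0],[0,0,0.13]],
    [[4.4,-6.5,0],[0,0,0.13]],
    [[5.5,-8.2,0],[0,0,0.13]],
    [[6.4,-9.6,-1],[0,0,0.13]],
    [[6.62,-9.85,-2.5],[0,0,0.13]],
    [[6.62,-9.85,-3],[0,0,0.13]],
    [[6.62,-9.85,-3],[0,0,0.13]],
    [[6.62,-9.85,-3],[0,0,0.13]]
  ]
}}

```text
time: 20.25
tool_pos: [587.1, -2.0, 132.1]
tcp_rot: [179.9, 0.1, 119.6]
ft_force: [0.1, 0.8, -0.0]
finger_gap: 35.0
grip_force: 40.1
```

Run:
```python
from m import *
snapshot("wrist");s=snapshot("wrist");x=sense();print(x["tool_pos"].round(1),x["tcp_rot"].round(1),x["finger_gap"],x["grip_force"])
for c in("wrist","top"):
  s=snapshot(c)
  for d in finder.pinpoint("small_tray_in",c)[:2]: u,v=d["at"][0]*640,d["at"][1]*480;print(c,round(d["confidence"],2),at(s,u,v,3).round(1))
  for d in finder.trace("small_tray_in",c)[:2]: print(c,round(d["confidence"],2),*rect(s,d["mask"],8))
cv2.imwrite("pics/w8.png",np.hstack([snapshot("wrist")["img"][80:480,:,::-1]]))
```

```text
[587.3  -2.1 132.3] [1.798e+02 1.000e-01 1.196e+02] 34.972075999095146 40.09502470493317
wrist 0.7 [585.   -6.4   3. ]
wrist 0.88 [586.2  -3.8] 71.5 69.3 119.6
top 0.46 [583.   -5.2   3. ]
top 0.64 [589.9  32.2] 30.0 17.2 0.6
```

View pics/w8.png

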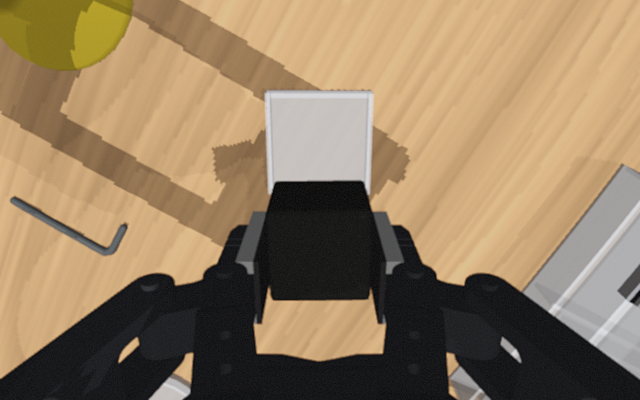

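Tray at (318,220) in the full image, square to the nib. Lowering.

>>> {"method": "send_rows", "body": {
  "steps": [
    [[0,-0.03,-1.5],[0,0,0]],
    [[0,-0.03,-2.6],[0,0,0]],
    [[0,-0.03,-3.2],[0,0,0]],
    [[0,-0.03,-3.5],[0,0,0]],
    [[0,-0.03,-3.7],[0,0,0]],
    [[0,-0.03,-3.8],[0,0,0]],
    [[0,-0.03,-3.82],[0,0,0]],
    [[0,-0.03,-3.82],[0,0,0]]
  ]
}}

```text
time: 21.7
tool_pos: [586.6, -3.7, 15.9]
tcp_rot: [180.0, 0.0, 119.5]
ft_force: [-0.2, -0.6, -0.6]
finger_gap: 35.3
grip_force: 40.1
```

>>> {"method": "send_rows", "body": {
  "steps": [
    [[0,0,0],[0,0,0]],
    [[0,0,0],[0,0,0]],
    [[0,0,0.3],[0,0,0]],
    [[0,0,1.2],[0,0,0]],
    [[0,0,3],[0,0,0]],
    [[0,0,5],[0,0,0]],
    [[0,0,6.8],[0,0,0]],
    [[-0.5,0.75,6.8],[0,0,0]],
    [[-1.5,2.25,6.8],[0,0,-0.08]],
    [[-2.6,3.9,6.8],[0,0,-0.16]]
  ],
  "fingers": 0
}}

```text
time: 22.95
tool_pos: [507.5, 114.0, 220.2]
tcp_rot: [179.9, 0.0, 110.1]
ft_force: [-0.2, 0.9, 0.3]
finger_gap: 85.4
grip_force: 0.0
```

>>> {"method": "send_rows", "body": {
  "steps": [
    [[-1.1,1.6,0],[0,0,0]],
    [[-2.2,3.2,0],[0,0,0]],
    [[-3.2,4.8,0],[0,0,0]],
    [[-3.98,5.98,-0.5],[0,0,0]],
    [[-3.98,5.98,-0.7],[0,0,0]],
    [[-3.98,5.98,-0.7],[0,0,0]],
    [[-3.98,5.98,-0.7],[0,0,0]]
  ]
}}

```text
time: 23.82
tool_pos: [389.6, 292.0, 198.9]
tcp_rot: [179.9, 0.0, 110.3]
ft_force: [0.4, -0.0, -0.1]
finger_gap: 85.6
grip_force: 0.0
```

Run:
```python
from m import *
snapshot("wrist");s=snapshot("wrist");x=sense();print(x["tool_pos"].round(1),x["tcp_rot"].round(1),x["finger_gap"],x["grip_force"])
img=s["img"][90:370,:,::-1]
for n,z,zm in(("tin_mid",70,53),("block_mid",36,18)):
    for d in finder.pinpoint(n,"wrist")[:2]: u,v=d["at"][0]*640,d["at"][1]*480;print(n,round(d["confidence"],2),at(s,u,v,zm).round(1))
    for d in finder.trace(n,"wrist")[:2]: print(n,round(d["confidence"],2),*rect(s,d["mask"],z))
s=snapshot("top")
for d in finder.trace("nib_mid","top")[:3]: print("nib",round(d["confidence"],2),*rect(s,d["mask"],33))
t=cv2.resize(s["img"][160:240,330:430,::-1],None,fx=3,fy=3)
cv2.imwrite("pics/w9.png",np.vstack([img,np.hstack([t,np.zeros((240,340,3),np.uint8)])]))
```

```text
[389.7 292.  198.9] [179.9  -0.  110.2] 85.09981151146872 0.0
tin_mid 0.74 [389.3 292.8  53. ]
tin_mid 0.67 [388.7 296.4] 53.1 49.0 110.3
block_mid 0.69 [380.7 318.2] 57.4 55.7 20.3
nib 0.61 [583.4  -3.2] 42.2 38.8 118.4
```

View pics/w9.png

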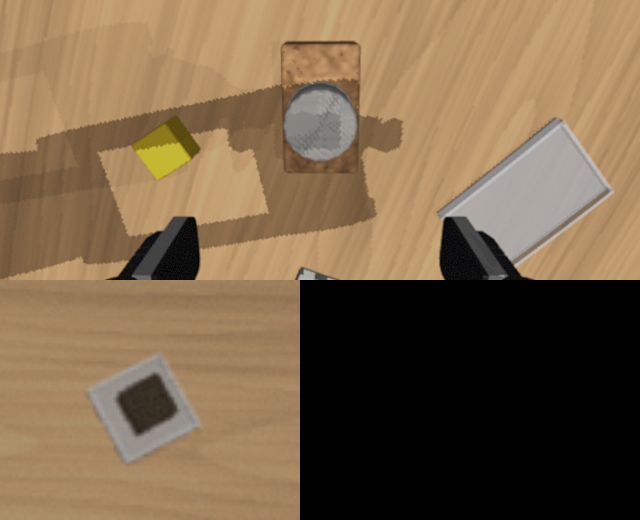

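The nib lies flat, centred in its tray; the tin's top is at (320,210) in the full image. Grasping the tin.

>>> {"method": "send_rows", "body": {
  "steps": [
    [[0,0.05,-1.5],[0,0,0]],
    [[0,0.05,-3],[0,0,0]],
    [[0,0.05,-4.2],[0,0,0]],
    [[0,0.05,-4.8],[0,0,0]],
    [[0,0.05,-5.02],[0,0,0]],
    [[0,0.05,-5.02],[0,0,0]],
    [[0,0.05,-5.02],[0,0,0]]
  ]
}}

```text
time: 25.1
tool_pos: [389.9, 294.9, 49.3]
tcp_rot: [179.9, -0.0, 110.3]
ft_force: [-0.1, 0.5, 0.5]
finger_gap: 85.2
grip_force: 0.0
```

>>> {"method": "send_rows", "body": {
  "steps": [
    [[0,0,0],[0,0,0]],
    [[0,0,0],[0,0,0]],
    [[0,0,0],[0,0,0]],
    [[0,0,0],[0,0,0]],
    [[0,0,0],[0,0,0]],
    [[0,0,0],[0,0,0]]
  ],
  "fingers": 1,
  "squeeze": 40
}}

```text
time: 25.85
tool_pos: [389.3, 294.6, 48.5]
tcp_rot: [179.9, -0.0, 110.3]
ft_force: [0.6, -0.9, 6.9]
finger_gap: 47.8
grip_force: 41.0
```

>>> {"method": "send_rows", "body": {
  "steps": [
    [[0,0,0.2],[0,0,0]],
    [[0,0,0.6],[0,0,0]],
    [[0,0,1.4],[0,0,0]],
    [[0,0,2.6],[0,0,0]],
    [[0,0,3.6],[0,0,0]],
    [[0,0,4],[0,0,0]],
    [[0,0,4],[0,0,0]],
    [[0,0,4],[0,0,0]]
  ]
}}

```text
time: 26.85
tool_pos: [387.9, 293.7, 166.1]
tcp_rot: [-179.9, 0.0, 110.3]
ft_force: [-0.6, -0.9, -2.3]
finger_gap: 47.8
grip_force: 41.6
```

Run:
```python
from m import *
snapshot("wrist");s=snapshot("wrist");x=sense();print(x["tool_pos"].round(1),x["tcp_rot"].round(1),x["finger_gap"],x["grip_force"])
cv2.imwrite("pics/w10.png",s["img"][90:,:,::-1])
d=finder.trace("block_mid","wrist")
for d in d[:2]: print(round(d["confidence"],2),*rect(s,d["mask"],36))
s=snapshot("top")
for n,z in(("block_mid",36),("round_tray_in",8),("long_tray_in",8)):
  for d in finder.trace(n,"top")[:2]: print(n,round(d["confidence"],2),*rect(s,d["mask"],z))
```

```text
[387.9 293.7 166.1] [-179.8    0.   110.3] 47.573202007653855 41.606465578079224
block_mid 0.55 [404.4 253.2] 58.7 16.7 28.7
round_tray_in 0.58 [ 580.5 -286.4] 86.7 82.9 91.6
long_tray_in 0.81 [592.9 276. ] 134.1 92.5 62.0
```

View pics/w10.png

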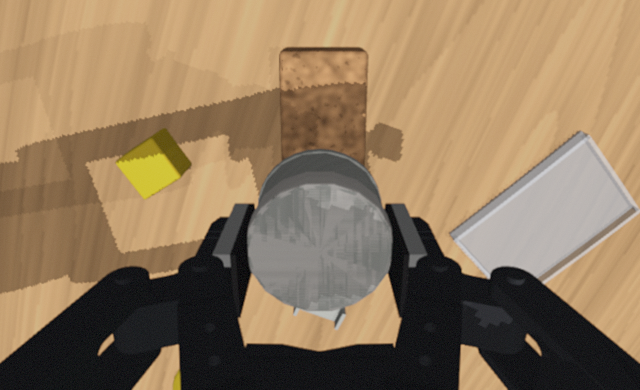

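The tin is held level at (320,335) in the full image. Carrying it to the round tray.

>>> {"method": "send_rows", "body": {
  "steps": [
    [[0.3,-0.9,0],[0,0,0]],
    [[0.8,-2.4,0],[0,0,0]],
    [[1.3,-4,0],[0,0,0]],
    [[1.85,-5.6,0],[0,0,0]],
    [[2.4,-7.2,0],[0,0,0]],
    [[2.9,-8.8,0],[0,0,0]],
    [[3.45,-10.4,0],[0,0,0]],
    [[4,-12,0],[0,0,0]],
    [[4.5,-13.6,0],[0,0,0]],
    [[5,-15.2,0],[0,0,0]]
  ]
}}

```text
time: 28.45
tool_pos: [539.1, -163.5, 167.6]
tcp_rot: [180.0, -0.0, 110.3]
ft_force: [1.0, 0.6, -0.8]
finger_gap: 47.6
grip_force: 41.6
```

>>> {"method": "send_rows", "body": {
  "steps": [
    [[0.5,-1.5,0],[0,0,0]],
    [[1.0,-2.9,0],[0,0,0]],
    [[1.3,-3.8,0],[0,0,0]],
    [[1.39,-4.13,-0.5],[0,0,0]],
    [[1.39,-4.13,-1.5],[0,0,0]],
    [[1.39,-4.13,-2],[0,0,0]],
    [[1.39,-4.13,-2],[0,0,0]],
    [[1.39,-4.13,-2],[0,0,0]]
  ]
}}

```text
time: 29.45
tool_pos: [581.0, -285.5, 108.7]
tcp_rot: [180.0, 0.1, 110.4]
ft_force: [0.7, 0.1, -0.8]
finger_gap: 47.7
grip_force: 41.6
```

Run:
```python
from m import *
snapshot("wrist");s=snapshot("wrist");x=sense();print(x["tool_pos"].round(1),x["tcp_rot"].round(1),x["finger_gap"],x["grip_force"])
for d in finder.pinpoint("round_tray_in","wrist")[:2]: u,v=d["at"][0]*640,d["at"][1]*480;print(round(d["confidence"],2),at(s,u,v,3).round(1))
for d in finder.trace("round_tray_in","wrist")[:2]:
  print(round(d["confidence"],2),*rect(s,d["mask"],13))
  # visible arc -> circle fit
  c=max(cv2.findContours(d["mask"].astype(np.uint8),0,cv2.CHAIN_APPROX_NONE)[0],key=len)[:,0]
  w=np.array([at(s,u,v,13)[:2] for u,v in c]);h=w[cv2.convexHull(w.astype(np.float32),returnPoints=False)[:,0]]
  print(w.min(0).round(),w.max(0).round())
```

```text
[ 581.3 -285.9  109.4] [1.799e+02 1.000e-01 1.104e+02] 47.54178870128934 41.563294529914856
0.66 [ 584.3 -284.4    3. ]
0.74 [ 578.6 -275.5] 82.7 65.4 19.3
[ 540. -318.] [ 624. -242.]
```

>>> {"method": "send_rows", "body": {
  "steps": [
    [[0.02,0.05,-1],[0,0,0]],
    [[0.02,0.05,-2],[0,0,0]],
    [[0.02,0.05,-2.6],[0,0,0]],
    [[0.02,0.05,-2.85],[0,0,0]],
    [[0.02,0.05,-3],[0,0,0]],
    [[0.02,0.05,-3.07],[0,0,0]],
    [[0.02,0.05,-3.08],[0,0,0]],
    [[0.02,0.05,-3.08],[0,0,0]]
  ]
}}

```text
time: 30.65
tool_pos: [581.4, -284.4, 15.9]
tcp_rot: [180.0, 0.0, 110.3]
ft_force: [0.4, -0.1, -1.7]
finger_gap: 47.7
grip_force: 41.6
```

>>> {"method": "send_rows", "body": {
  "steps": [
    [[0,0,0],[0,0,0]],
    [[0,0,0],[0,0,0]],
    [[0,0,0],[0,0,0]],
    [[0,0,0.4],[0,0,0]],
    [[0,0,1.5],[0,0,0]],
    [[0,0,3.5],[0,0,0]],
    [[0,0,5.5],[0,0,0]],
    [[-0.2,0.6,6.5],[0,0,0]],
    [[-0.7,2.1,6.5],[0,0,0]],
    [[-1.2,3.7,6.5],[0,0,0]]
  ],
  "fingers": 0
}}

```text
time: 31.9
tool_pos: [545.0, -172.6, 212.1]
tcp_rot: [179.9, 0.1, 110.3]
ft_force: [0.4, 1.6, -0.2]
finger_gap: 85.1
grip_force: 0.0
```

>>> {"method": "send_rows", "body": {
  "steps": [
    [[-0.6,1.8,0],[0,0,0]],
    [[-1.2,3.6,0],[0,0,0]],
    [[-1.8,5.4,0],[0,0,0]],
    [[-2.4,7.2,0],[0,0,0]],
    [[-3.0,9.0,0],[0,0,0]],
    [[-3.6,10.8,0],[0,0,0]],
    [[-4.2,12.6,0],[0,0,0]],
    [[-4.8,14.3,0],[0,0,0]],
    [[-5.25,15.57,-0.3],[0,0,0]],
    [[-5.25,15.57,-0.3],[0,0,0]]
  ]
}}

```text
time: 33.15
tool_pos: [386.0, 296.1, 201.6]
tcp_rot: [-180.0, -0.0, 110.6]
ft_force: [1.1, -0.2, 0.4]
finger_gap: 85.5
grip_force: 0.0
```

>>> {"method": "send_rows", "body": {
  "steps": [
    [[0,0,0],[0,0,0]],
    [[0,0,0],[0,0,0]]
  ]
}}

```text
time: 33.4
tool_pos: [388.2, 293.1, 201.9]
tcp_rot: [179.9, 0.0, 110.3]
ft_force: [-1.0, 0.3, 0.4]
finger_gap: 85.1
grip_force: 0.0
```

Run:
```python
from m import *
snapshot("wrist");s=snapshot("wrist");x=sense();print(x["tool_pos"].round(1),x["tcp_rot"].round(1),x["finger_gap"])
img=s["img"][90:370,:,::-1]
for d in finder.pinpoint("block_mid","wrist")[:2]: u,v=d["at"][0]*640,d["at"][1]*480;print(round(d["confidence"],2),at(s,u,v,18).round(1))
for n,z in (("block_mid",36),("long_tray_in",13)):
  for d in finder.trace(n,"wrist")[:1]: print(n,round(d["confidence"],2),*rect(s,d["mask"],z))
s=snapshot("top")
for n,z in(("tin_mid",37),("block_mid",36),("bar_mid",38),("nib_mid",33)):
  for d in finder.trace(n,"top")[:2]: print(n,round(d["confidence"],2),*rect(s,d["mask"],z))
t=cv2.resize(s["img"][170:250,440:540,::-1],None,fx=3,fy=3);t2=cv2.resize(s["img"][260:340,450:550,::-1],None,fx=3,fy=3)
cv2.imwrite("pics/w11.png",np.vstack([img,np.hstack([t,t2,np.zeros((240,40,3),np.uint8)])]))
```

```text
[388.1 293.1 201.7] [180.    0.  110.2] 85.01454072160033
0.96 [392.  294.3  18. ]
block_mid 0.8 [388.2 298. ] 101.6 57.4 110.4
long_tray_in 0.81 [589.6 278.4] 130.9 98.4 63.0
tin_mid 0.84 [ 575.1 -279.9] 58.6 45.1 115.7
block_mid 0.44 [403.  255.4] 56.6 18.0 25.4
bar_mid 0.66 [ 346.2 -296.8] 87.4 20.3 106.7
nib_mid 0.56 [582.   -1.8] 41.4 37.8 118.4
```

View pics/w11.png

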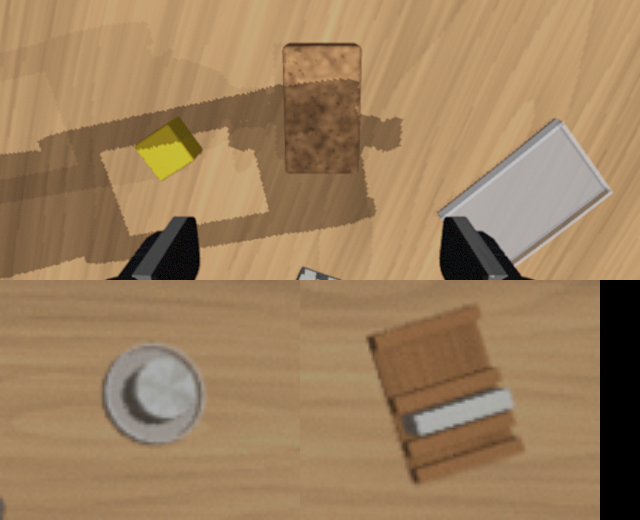

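The tin stands in the round tray, the bar in the slot, and the cork block is at (322,197) in the full image. Grasping the cork.

>>> {"method": "send_rows", "body": {
  "steps": [
    [[0,0.12,-1.8],[0,0,0]],
    [[0,0.12,-3.6],[0,0,0]],
    [[0,0.12,-5.2],[0,0,0]],
    [[0,0.12,-6],[0,0,0]],
    [[0,0.12,-6.32],[0,0,0]],
    [[0,0.12,-6.32],[0,0,0]],
    [[0,0.12,-6.32],[0,0,0]]
  ]
}}

```text
time: 34.78
tool_pos: [388.7, 298.2, 13.3]
tcp_rot: [179.9, -0.0, 110.3]
ft_force: [0.1, 0.6, -0.4]
finger_gap: 85.3
grip_force: 0.0
```

>>> {"method": "send_rows", "body": {
  "steps": [
    [[0,0,0],[0,0,0]],
    [[0,0,0],[0,0,0]],
    [[0,0,0],[0,0,0]],
    [[0,0,0],[0,0,0]],
    [[0,0,0],[0,0,0]]
  ],
  "fingers": 1,
  "squeeze": 40
}}

```text
time: 35.4
tool_pos: [388.4, 298.0, 12.9]
tcp_rot: [179.9, -0.0, 110.3]
ft_force: [-1.0, -0.8, 6.8]
finger_gap: 57.1
grip_force: 43.4
```

>>> {"method": "send_rows", "body": {
  "steps": [
    [[0,0,0.3],[0,0,0]],
    [[0,0,1],[0,0,0]],
    [[0,0,2.2],[0,0,0]],
    [[0.5,0,3.3],[0,0,-0.15]],
    [[1.5,0,4],[0,0,-0.3]],
    [[3,-0.3,4],[0,0,-0.45]],
    [[4.6,-0.6,4],[0,0,-0.6]],
    [[6.2,-0.67,4],[0,0,-0.75]],
    [[6.76,-0.67,4],[0,0,-0.845]],
    [[6.76,-0.67,4],[0,0,-0.845]]
  ]
}}

```text
time: 36.65
tool_pos: [591.1, 276.9, 131.6]
tcp_rot: [-180.0, 0.0, 61.9]
ft_force: [-1.3, -0.2, -1.2]
finger_gap: 57.2
grip_force: 43.1
```

>>> {"method": "send_rows", "body": {
  "steps": [
    [[0,0,0],[0,0,0]],
    [[0,0,0],[0,0,0]]
  ]
}}

```text
time: 36.9
tool_pos: [589.4, 277.7, 131.9]
tcp_rot: [-180.0, 0.0, 62.0]
ft_force: [0.1, 1.3, -0.7]
finger_gap: 57.2
grip_force: 43.1
```

Run:
```python
from m import *
snapshot("wrist");s=snapshot("wrist");x=sense();print(x["tool_pos"].round(1),x["tcp_rot"].round(1),x["finger_gap"],x["grip_force"])
for n,z in (("block_mid",x["tool_pos"][2]+24),("long_tray_in",13)):
  for d in finder.trace(n,"wrist")[:2]: print(n,round(d["confidence"],2),*rect(s,d["mask"],z))
cv2.imwrite("pics/w12.png",s["img"][:,:,::-1])
```

```text
[589.7 277.7 132. ] [-180.   -0.   62.] 57.04446673487465 43.06049644947052
block_mid 0.8 [593.  283.8] 94.4 56.7 62.2
long_tray_in 0.64 [614.6 317.9] 90.7 39.2 152.1
```

View pics/w12.png

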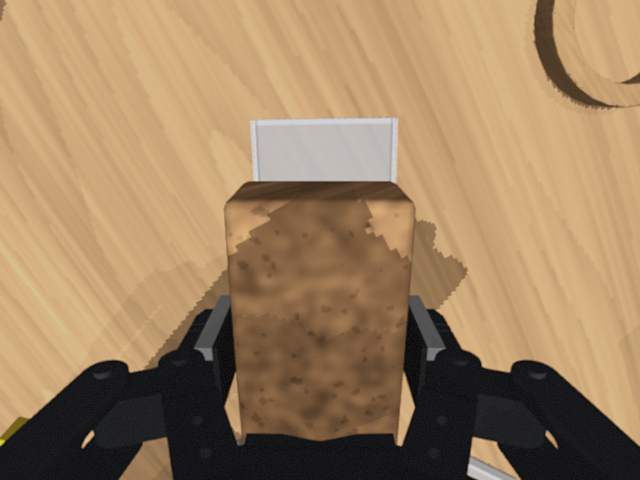

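The cork is held level above the tray, whose far end is at (325,150), aligned with it. Lowering.

>>> {"method": "send_rows", "body": {
  "steps": [
    [[0.07,0,-1.2],[0,0,0]],
    [[0.07,0,-2.4],[0,0,0]],
    [[0.07,0,-3.2],[0,0,0]],
    [[0.07,0,-3.5],[0,0,0]],
    [[0.07,0,-3.7],[0,0,0]],
    [[0.07,0,-3.83],[0,0,0]],
    [[0.07,0,-3.87],[0,0,0]],
    [[0.07,0,-3.87],[0,0,0]]
  ]
}}

```text
time: 38.1
tool_pos: [592.8, 277.6, 16.2]
tcp_rot: [180.0, -0.0, 61.9]
ft_force: [-1.2, -0.5, -1.1]
finger_gap: 56.9
grip_force: 43.1
```

>>> {"method": "send_rows", "body": {
  "steps": [
    [[0,0,0],[0,0,0]],
    [[0,0,0],[0,0,0]],
    [[0,0,0],[0,0,0]],
    [[0,0,0.4],[0,0,0]],
    [[0,0,1.5],[0,0,0]],
    [[0,0,3.5],[0,0,0]],
    [[0,0,5.5],[0,0,0]],
    [[0,0,6.6],[0,0,0]],
    [[0,0,6.6],[0,0,0]],
    [[0,0,6.6],[0,0,0]]
  ],
  "fingers": 0
}}

```text
time: 39.35
tool_pos: [592.1, 277.3, 213.3]
tcp_rot: [-180.0, 0.0, 61.9]
ft_force: [1.1, 0.1, -1.1]
finger_gap: 85.4
grip_force: 0.0
```

Run:
```python
from m import *
snapshot("wrist");s=snapshot("wrist");x=sense();print(x["tool_pos"].round(1),x["tcp_rot"].round(1),x["time"])
for n,z in (("block_mid",39),("long_tray_in",13)):
  for d in finder.trace(n,"wrist")[:1]: print(n,round(d["confidence"],2),*rect(s,d["mask"],z))
q=snapshot("side")
for n,z in dict(bar_mid=21,nib_mid=18,tin_mid=20,block_mid=21,funnel_mid=57).items():
  for c,ss in(("side",q),("top",snapshot("top"))):
    for d in finder.pinpoint(n,c)[:2]: u,v=d["at"][0]*640,d["at"][1]*480;print(n,c,round(d["confidence"],2),at(ss,u,v,z).round(1))
cv2.imwrite("pics/w13.png",np.vstack([s["img"][90:370,:,::-1],cv2.resize(q["img"][150:310,200:440,::-1],(450,300)).copy() if 0 else np.hstack([cv2.resize(q["img"][150:260,240:440,::-1],(545,300)),np.zeros((300,95,3),np.uint8)])]))
```

```text
[591.5 277.  211.7] [-1.799e+02  1.000e-01  6.190e+01] 39.45
block_mid 0.89 [593.4 277. ] 102.0 58.0 62.0
long_tray_in 0.71 [578.6  17.7] 75.1 42.5 30.9
bar_mid side 0.66 [ 338.1 -292.3   21. ]
bar_mid top 0.88 [ 345.3 -309.1   21. ]
nib_mid side 0.78 [282.3 223.5  18. ]
nib_mid side 0.66 [576.6   9.5  18. ]
nib_mid top 0.55 [582.8  -0.   18. ]
tin_mid side 0.67 [ 582.3 -300.5   20. ]
tin_mid side 0.27 [575.7   6.8  20. ]
tin_mid top 0.58 [ 583.4 -283.1   20. ]
block_mid side 0.85 [591. 274.  21.]
block_mid top 0.69 [593.2 270.9  21. ]
funnel_mid top 0.65 [395.5  -1.2  57. ]
funnel_mid top 0.47 [581.3 267.7  57. ]
```

View pics/w13.png

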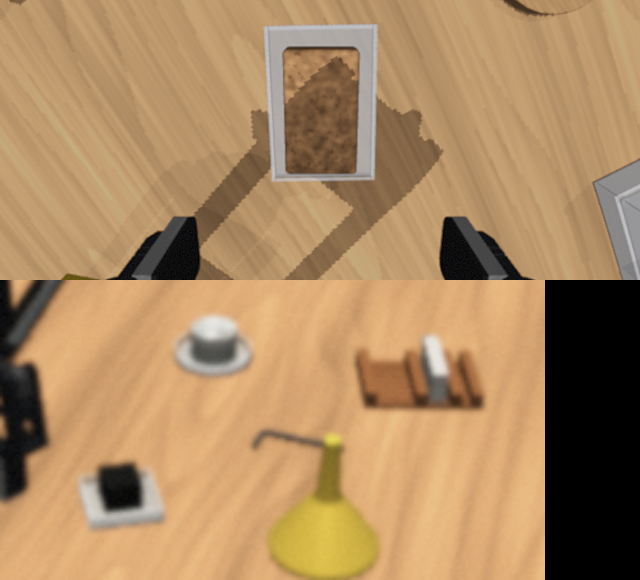

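The cork is flat and lengthwise in its tray, the bar is in the middle slot, and the nib and tin are in their trays. The funnel is unmoved. Handing in.

```bash
python3 -c "
from bench import order
print(order.hand_in())"
```

```text
the job is handed in; nothing more can be done
None
```

I handed the job in at about 39 s of the 134 s allowed. The last pictures show the bar in the 24 mm slot and the rubber block, tin and cork block flat in their own trays, and I kept the arm clear of the funnel and the jug. The hand-in returned no verdict.

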